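# Purge a bottle-top dispenser, draw its piston to the dose pointer and hold

### The arm

A 6-joint arm with a two-finger parallel gripper is mounted at the origin on the work surface. World frame = base frame: x ahead of the robot, y to its left, z up, the work surface at z = 0. Lengths are in m, angles in rad, forces in N, time in s.
With the tool pointing down it reaches from about 0.225 to 0.875 m from the base axis. Payload 3.4 kg.
Tool frame: the origin (TCP) lies at the very end of the fingers, on their centre line; the grasp point (between the pads) lies 19 mm behind it; z points along the fingers, y is the line along which they close (so a half turn about z gives the same grasp; the last joint's range is limited). The gripper opens to 85 mm and grips with 20 to 120 N. Pads are 22 mm wide; open, the fingers measure 114 mm over their backs; the gripper's body (76 mm by 85 mm) begins 54 mm behind the grasp point. The pads swing forward as they close: fully open they stand 13 mm farther back than shut.
Start: joints at [-0.121, 0.276, 1.505, -0, 1.361, -0.121], TCP at [0.575, -0, 0.231] pointing down, gripper open.
Joint ranges: [-2.89, 2.89], [-0.75, 2.08], [0.22, 2.7], [-1.18, 4.32], [0.11, 2.71], [-2.7, 2.7]. Speed limits (rad/s): [2.57, 2.57, 3.14, 3.14, 3.14, 3.14].

### API

Orientations are given as a unit quaternion [w, x, y, z].
In Python, from rig import get_state, optics, sign_off gives the robot as it stands.
- The arm moves only by the tool send_rows, never from a script. Its argument "increments" is a list of rows, each an object with "gripper": the gripper's target within -1 to 1 (shut at 1, half-way at 0, fully open at -1); "linear": the shift along the world's x, y, z in m, a list of three; "delta_rot": the turn, a rotation vector about the world's x, y, z in rad, a list of three. In form: [{"gripper": gripper, "linear": [dx, dy, dz], "delta_rot": [rx, ry, rz]}, ...]. A call has 1 to 8 rows; each row is the pose to reach, as a shift and turn from the pose commanded when the call began; what a row does not reach only later rows make up. A row lasts 1/10 s, in which the tool goes at most 50 mm and 8.59 degrees, less where a joint would pass 70% of its speed; a pose out of reach is approached as far as the arm can. A call with a gripper value outside its range is refused whole. The fingers move at their own pace and stop on an object; "newtons" is the grip in N (left out, the last holds). Time passes only in rows, so rows that repeat a pose let the fingers close. It gives the time, the measured TCP pose, the force, the opening and the grip force at its end, in the units of the state.
- get_state(): the state, without advancing time (a new reading comes with each control period).
- optics.get_image(name): name is "scene" or "side" or "wrist"; returns a dict with "pixels" (400x640x3 uint8, blue, green, red), "K" (3x3 intrinsics, pixels), "k1" (the pictures are not rectified: a ray, as slopes to the right and down, at radius r is drawn at 1 + k1 r^2 times it, then the intrinsics apply), "rvec" (rotation vector, rad) and "tvec" (3), from world to camera coordinates, as OpenCV has them; the wrist camera has in their place "T_tool_cam" (4x4, takes a point from camera to tool coordinates, whose origin is the TCP and whose axes are the flange's). Camera axes: x right, y down, z forward; pixel columns grow to the right and rows downward; lengths in m; the calibration is good to about 2 mm. A picture is of the moment at which its call begins: read the wrist's pose just before it. There is no depth.
- sign_off(): hands the job in; it is judged then, once.
The state is a dict: "clock": time; "qpos": joint angles; "qd": joint speeds; "effort": joint torques, N m; "position": TCP position; "ee_rot": TCP orientation; "contact_force": force on the tool from outside, world axes, zero at the start; "moment": the same for the moment, N m; "width": finger opening in m; "gripper_force": force on a finger pad.
Only numpy, scipy, OpenCV 4.12 (cv2) and the standard library are available. Lean on these libraries where they do the work, as an engineer would, in place of code of your own. Each camera call takes 0.05 s, during which the arm holds its last target. There are 200 camera calls.

### The job

Get the dose ready on the smaller of the two bottle-top dispensers: press its piston head fully home on the lower stop to purge the barrel, then draw the piston up against its return spring until the lower edge of the black seal in the glass barrel is level with the dose pointer ring. Finish while still holding the head there in the gripper - let go and the spring takes the dose away. Leave the pointer ring as it is set, do not work the larger dispenser, and leave the beaker under the spout and the other loose things where they stand.

Things in the scene. Friction and masses are not known exactly. Their poses are not given: they have to be found in the camera images.
- small_dispenser: smaller dispenser: 250 ml amber bottle (72 mm across) in a grey cup on a steel foot plate, bolted down, left or right of the middle. Origin on its axis at the worktop; +x is where the spout points (tip 85 mm out, 114 mm up). All centred on z: glass barrel 27 mm across, 152 to 222 mm up; white barrel cap 31 mm across, to 230 mm; then the grey piston head. Larger one is over 0.2 m away
- small_dispenser_piston: moving piston; origin: centre of the underside of its grey head, an upright ribbed cylinder 36 mm across, 30 mm tall plus 4 mm dome. Slides straight up and down, 52 mm in all. Origin 232 mm up on the lower stop (2 mm clear of the cap); at rest it floats on its spring near 242 mm. Spring 160 N/m both ways, friction 0.3 N: 2 N presses it home, up to 6 N draws it to the pointer; let go, it returns
- small_dispenser_seal (a point): centre of the lower edge of the piston's black seal (25 mm across, 8 mm tall, seen through the glass barrel); fixed to the piston, 76 mm below the origin of its head. 156 mm above the worktop on the lower stop, 208 mm fully out
- small_dispenser_clip: dose pointer: a black ring 38 mm across, 4 mm thick, with four small tabs, clipped round the glass barrel. Origin: centre of the ring at mid thickness. Set between 178 and 196 mm above the worktop (a stroke of 22 to 40 mm from the lower stop); the piston's full stroke goes at least 12 mm past it, so the upper stop is not the dose
- large_dispenser: larger dispenser of the same build, not to be worked: 1 litre amber bottle (96 mm across), bolted down, head top about 360 mm up. Origin on its axis at the worktop
- large_dispenser_piston: piston of the larger dispenser (not to be worked): same grey head, 36 mm across, 30 mm tall; origin at the centre of the head's underside, about 325 mm above the worktop
- receiver: glass beaker 60 mm across, 80 mm tall, standing on the worktop under the spout of the smaller dispenser; origin at the centre of its underside
- flask: conical glass flask, 80 mm across at the foot, 107 mm tall; origin at the centre of its underside; far side, left of the middle
- dish: white porcelain dish 76 mm across, 30 mm tall, between the robot and the dispensers; origin at the centre of its underside
- reagent_bottle: capped amber bottle 64 mm across, 140 mm tall, far left; origin at the centre of its underside
- salt_jar: white capped jar 60 mm across, 85 mm tall, far right; origin at the centre of its underside
- spatula: flat steel double-ended laboratory spatula, 167 mm long, 4 mm thick, lying on the worktop between the dispensers; origin at the centre of its underside
- tube_rack: white test-tube rack 70 x 200 mm, 126 mm tall with its tubes, far edge of the worktop; origin at the centre of its underside

How it is judged:
On the way, in this order (a step that is already met when the one before it is completed fails the run):
1. the small dispenser's piston is pressed home on its lower stop (within 2 mm) (z of small_dispenser_seal in the frame of small_dispenser below 0.158 m), for 0.1 s.
2. the piston is drawn up until the seal's lower edge is level with the pointer ring (within 4 mm), held in the fingers (z of small_dispenser_seal in the frame of small_dispenser_clip between -0.004 and 0.004 m and contact force between the fingers and small_dispenser_piston above 1 N), for 0.3 s.
At the end, for the whole second after the job is handed in: Fingers still hold the small dispenser's head (over 1 N), its piston is still, the seal's lower edge is level with the middle of the pointer ring within 4 mm; the pointer is as set (3 mm); the beaker stands upright within 20 mm of its place (all of step 2 and z of small_dispenser_seal in the frame of small_dispenser above 0.172 m and linear speed of small_dispenser_piston below 0.01 m/s and distance of small_dispenser_clip from where it was at the start of the episode below 0.003 m and distance of receiver from where it was at the start of the episode below 0.02 m and angle between receiver's own z axis and vertical below 0.2 rad); the arm keeps its last pose, push and grip.
It fails at once if the dose pointer is shifted more than 3 mm (distance of small_dispenser_clip from where it was at the start of the episode above 0.003 m).
It fails at once if the larger dispenser's piston is worked (moved more than 5 mm) (distance of large_dispenser_piston from where it was at the start of the episode above 0.005 m).
It fails at once if a loose bystander is pushed more than 20 mm or knocked over (distance of any of receiver, flask, dish, reagent_bottle, salt_jar, spatula, tube_rack from where it was at the start of the episode above 0.02 m or angle between any of receiver, flask, dish, reagent_bottle, salt_jar's own z axis and vertical above 0.3 rad).
It also fails if it takes over 42 s, if anything falls off the work surface, if the arm or the gripper's body presses on something with over 40 N, if the wrist force passes 120 N, or if a joint passes its speed limit or range.

## Working session

There is one attempt and no reset: what is moved stays moved. The work goes in short steps, Python scripts to look and compute and a tool call to move; the robot and the scene stay as the last step left them, time stands still between calls to the robot, and variables do not carry over. Pictures are saved under pics/ and viewed, at most 10 in all, crops included, and the job is handed in when it is done.

Besides the shell and the picture viewer there is one more tool, called as a command line: name --argument value ..., lists and objects as JSON in quotes. send_rows: Moves the arm, as the interface text tells. Its arguments: {"type":"object","properties":{"increments":{"type":"array"},"newtons":{"type":"number"}},"required":["increments"]}

```bash
mkdir -p pics; cat > h.py <<'E'
import numpy as np,cv2
from rig import get_state,optics,sign_off
def grab(n):
    s=get_state(); d=optics.get_image(n); d['state']=s
    if 'rvec' in d:
        R=cv2.Rodrigues(np.array(d['rvec'],float))[0]; t=np.array(d['tvec'],float).ravel()
        d['R'],d['t']=R,t
    else:
        q=s['ee_rot']; from scipy.spatial.transform import Rotation as Ro
        T=np.eye(4);T[:3,:3]=Ro.from_quat([q[1],q[2],q[3],q[0]]).as_matrix();T[:3,3]=s['position']
        M=np.linalg.inv(T@np.array(d['T_tool_cam'])); d['R'],d['t']=M[:3,:3],M[:3,3]
    return d
def ray(d,u,v):
    K=np.array(d['K']);x=(u-K[0,2])/K[0,0];y=(v-K[1,2])/K[1,1]
    rd=np.hypot(x,y);r=rd
    for _ in range(30): r=rd/(1+d['k1']*r*r)
    f=r/rd if rd>0 else 1
    D=d['R'].T@np.array([x*f,y*f,1]); return -d['R'].T@d['t'],D/np.linalg.norm(D)
def onz(d,u,v,z):
    o,D=ray(d,u,v); return o+D*(z-o[2])/D[2]
def proj(d,p):
    c=d['R']@np.array(p,float)+d['t'];x,y=c[0]/c[2],c[1]/c[2];f=1+d['k1']*(x*x+y*y)
    K=np.array(d['K']);return np.array([K[0,0]*x*f+K[0,2],K[1,1]*y*f+K[1,2]])
def tri(a,pa,b,pb):
    o1,d1=ray(a,*pa);o2,d2=ray(b,*pb)
    s=np.linalg.lstsq(np.c_[d1,-d2],o2-o1,rcond=None)[0]
    p,q=o1+s[0]*d1,o2+s[1]*d2; return (p+q)/2,np.linalg.norm(p-q)
E
python3 - <<'E'
from h import *
for n in('scene','side'):
    d=grab(n);cv2.imwrite(f'pics/{n}0.png',d['pixels']);print(n,-d['R'].T@d['t'],d['R'][2],d['K'][0][0],d['k1'])
print(get_state())
E
```

```text
scene [ 1.36378162 -0.17694252  0.93602028] [-0.72482207  0.15439172 -0.67141356] 475.86123416646274 0.039518089827473804
side [-0.04076483 -0.83099543  0.90912842] [ 0.50027206  0.65255607 -0.56912076] 462.42591373141147 -0.07856233823499438
{'clock': 0.1, 'qpos': array([-1.21010614e-01,  2.76540779e-01,  1.50598750e+00, -3.32470628e-05,
        1.36071872e+00, -1.21021681e-01]), 'qd': array([-0.00070119,  0.00025411, -0.00303197, -0.00074122,  0.00083039,
        0.00253408]), 'effort': array([ 1.55745878e-03, -4.17697620e+01, -2.46405226e+01, -1.74112388e-04,
        5.80947395e-03,  2.85749664e-07]), 'position': array([5.74532072e-01, 3.34709603e-05, 2.30528660e-01]), 'ee_rot': array([-6.41208287e-04,  7.07100165e-01,  7.07112913e-01, -5.22809324e-04]), 'contact_force': array([ 0.67846993, -0.44790271, -0.34181456]), 'moment': array([0.02909309, 0.05726334, 0.02428958]), 'gripper_force': 0.0, 'width': 0.08547601225073587}
```

View pics/scene0.png

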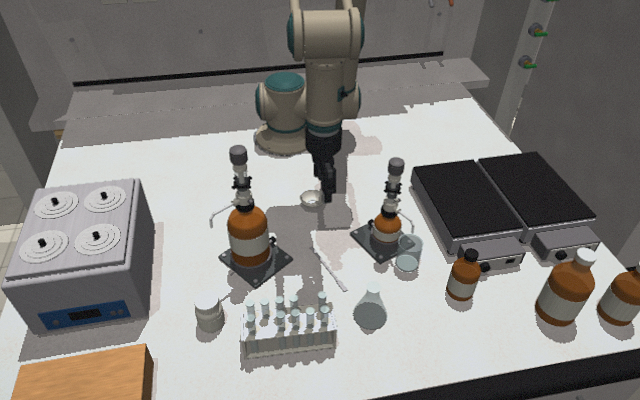

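View pics/side0.png

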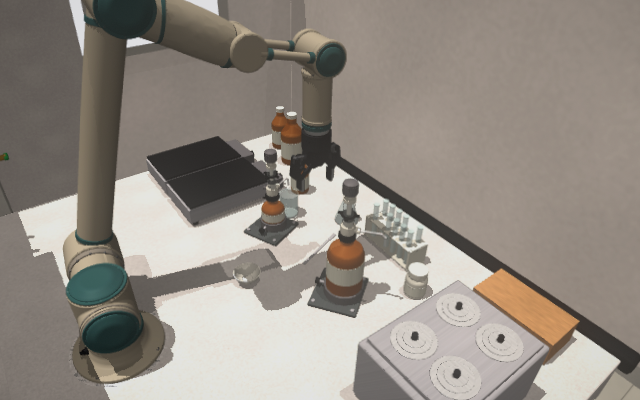

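The small dispenser is at scene (390,165–245) and side (271,150–235), to the robot's left. The large one is at scene (245,155–265) and side (347,185–300). Next I zoom in on the small one.

```bash
python3 - <<'E'
import cv2,numpy as np
a=cv2.imread('pics/scene0.png')[145:275,340:440];b=cv2.imread('pics/side0.png')[135:255,225:325]
a=cv2.resize(a,(400,520),interpolation=cv2.INTER_CUBIC);b=cv2.resize(b,(400,480),interpolation=cv2.INTER_CUBIC)
o=np.zeros((520,800,3),np.uint8);o[:,:400]=a;o[:480,400:]=b;cv2.imwrite('pics/z.png',o)
E
```

```text
(no output)
```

View pics/z.png

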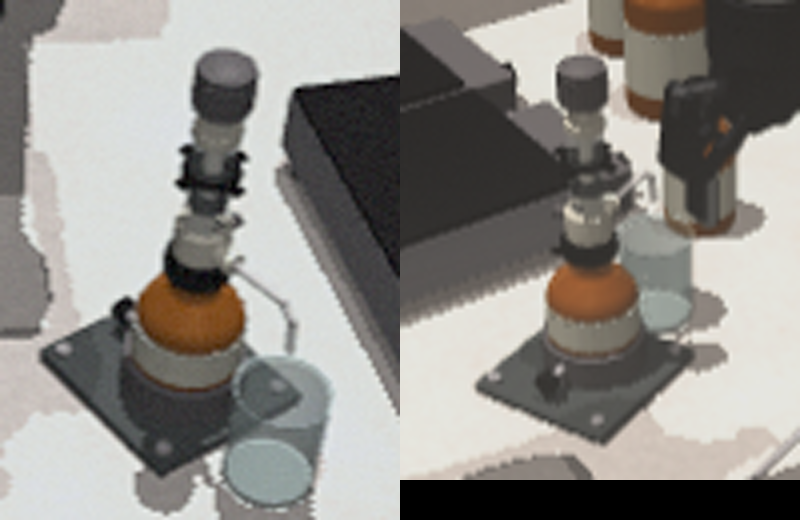

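```bash
cat >> h.py <<'E'
E
python3 - <<'E'
from h import *
a=grab('scene');b=grab('side')
S=lambda u,v:(340+u/4-.375,145+v/4-.375)
B=lambda u,v:(225+(u-400)/4-.375,135+v/4-.375)
for n,p,q in[('head',(225,86),(582,84)),('clip',(211,172),(583,157)),('bottlelabel',(190,345),(592,320)),('beaker',(275,430),(657,275))]:
    print(n,tri(a,S(*p),b,B(*q)))
h=tri(a,S(225,86),b,B(582,84))[0]
for z in(.242,.257,.272,.276,.19,.2,.0): print(z,proj(a,[h[0],h[1],z]),proj(b,[h[0],h[1],z]))
print(onz(a,*S(225,86),.259),onz(b,*B(582,84),.259))
E
```

```text
head (array([0.54477377, 0.18088188, 0.25765936]), np.float64(0.0012702907780850227))
clip (array([0.54460988, 0.18132379, 0.19427295]), np.float64(0.00294307763016252))
bottlelabel (array([0.54592925, 0.18320739, 0.04480823]), np.float64(0.00015098356800993945))
beaker (array([0.62490579, 0.2129754 , 0.04041129]), np.float64(0.0031606680097232107))
0.242 [394.9184105  171.65088079] [270.1970953  160.20020069]
0.257 [395.67873782 166.57568388] [269.9959785  155.65099865]
0.272 [396.45391496 161.40590003] [269.79312382 151.04493207]
0.276 [396.66319512 160.01095922] [269.73873487 149.80693576]
0.19 [392.39150468 188.54986531] [270.88095574 175.54226318]
0.2 [392.86480519 185.38086971] [270.75104261 172.64255256]
0.0 [384.38468001 242.42472793] [273.20954239 226.40337508]
[0.54565438 0.1808145  0.259     ] [0.54336093 0.17770053 0.259     ]
```

The axis is near (0.545, 0.181), the clip is at z≈0.194 (rough), and the beaker is beyond at +x+y. I'll raise the tool and move above the head.

send_rows --increments '[{"gripper": -1,"linear": [0,0,0.05],"delta_rot": [0,0,0]},{"gripper": -1,"linear": [0,0,0.1],"delta_rot": [0,0,0]},{"gripper": -1,"linear": [-0.01,0.045,0.11],"delta_rot": [0,0,0]},{"gripper": -1,"linear": [-0.02,0.09,0.11],"delta_rot": [0,0,0]},{"gripper": -1,"linear": [-0.03,0.135,0.11],"delta_rot": [0,0,0]},{"gripper": -1,"linear": [-0.03,0.165,0.11],"delta_rot": [0,0,0]},{"gripper": -1,"linear": [-0.03,0.181,0.11],"delta_rot": [0,0,0]},{"gripper": -1,"linear": [-0.03,0.181,0.11],"delta_rot": [0,0,0]}]'

```text
clock: 1.0
position: [0.5449, 0.1824, 0.3409]
ee_rot: [-0.0, 0.706, 0.708, -0.0]
contact_force: [-0.2, -0.3, -0.4]
width: 0.0854
gripper_force: 0.0
```

```bash
python3 - <<'E'
from h import *
o=[]
for n in('wrist','scene','side'):
    d=grab(n);cv2.imwrite(f'pics/{n}1.png',d['pixels'])
    p=proj(d,[.545,.181,.225]);print(n,-d['R'].T@d['t'],proj(d,[.545,.181,.276]))
    if n!='wrist':
        x,y=map(int,p);print(x,y);o.append(cv2.resize(d['pixels'][y-50:y+40,x-32:x+32],(384,540),interpolation=cv2.INTER_CUBIC))
cv2.imwrite('pics/z1.png',np.hstack(o));print(get_state()['position'],get_state()['clock'])
E
```

```text
wrist [0.5452715  0.25607691 0.48316285] [321.85348047 220.55132274]
scene [ 1.36378162 -0.17694252  0.93602028] [396.74417249 160.06365897]
394 177
side [-0.04076483 -0.83099543  0.90912842] [269.78530847 149.76903327]
270 165
[0.54530514 0.17960801 0.34103954] 1.15
```

View pics/wrist1.png

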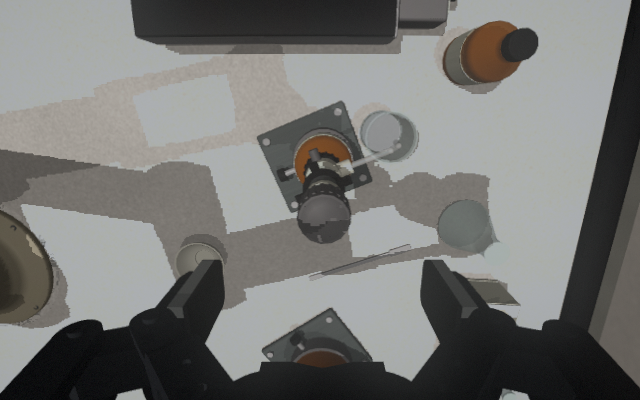

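View pics/z1.png

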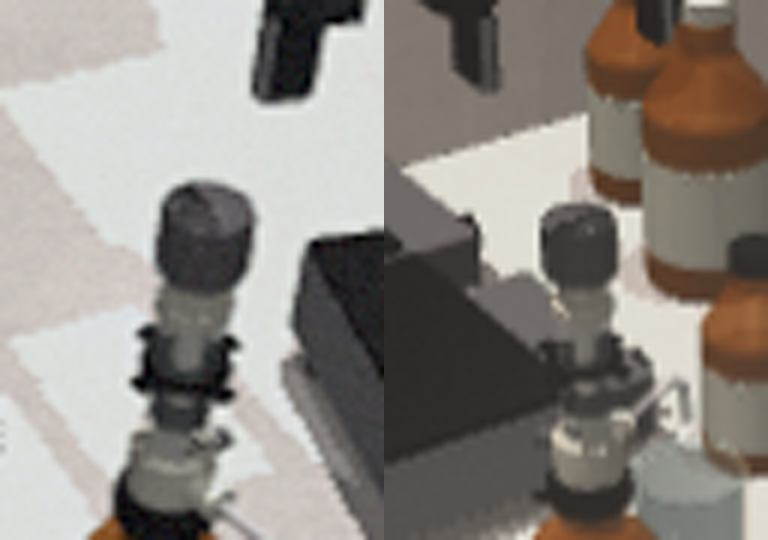

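The head sits within about 3 mm of the estimate. I'll tilt the wrist camera for a closer look at the pointer ring.

send_rows --increments '[{"gripper": -1,"linear": [0,0.03,0],"delta_rot": [-0.14,0,0]},{"gripper": -1,"linear": [0,0.06,0],"delta_rot": [-0.28,0,0]},{"gripper": -1,"linear": [0,0.09,0],"delta_rot": [-0.42,0,0]},{"gripper": -1,"linear": [0,0.12,-0.02],"delta_rot": [-0.56,0,0]},{"gripper": -1,"linear": [0,0.12,-0.06],"delta_rot": [-0.7,0,0]},{"gripper": -1,"linear": [0,0.12,-0.08],"delta_rot": [-0.7,0,0]},{"gripper": -1,"linear": [0,0.12,-0.08],"delta_rot": [-0.7,0,0]},{"gripper": -1,"linear": [0,0.12,-0.08],"delta_rot": [-0.7,0,0]}]'

```text
clock: 1.95
position: [0.546, 0.2996, 0.2622]
ee_rot: [0.243, 0.665, 0.663, -0.243]
contact_force: [0.2, 0.4, 1.6]
width: 0.0854
gripper_force: 0.0
```

```bash
python3 - <<'E'
from h import *
d=grab('wrist');cv2.imwrite('pics/wrist2.png',d['pixels']);print(d['state']['position'],d['state']['ee_rot'],-d['R'].T@d['t'])
for z in(.276,.242,.226,.19,.156):print(z,proj(d,[.546,.182,z]))
x,y=map(int,proj(d,[.546,.182,.21]));print(x-60,y-75)
cv2.imwrite('pics/z2.png',cv2.resize(d['pixels'][y-75:y+75,x-60:x+60],(480,600),interpolation=cv2.INTER_CUBIC))
E
```

```text
[0.54603704 0.29956488 0.26222302] [ 0.24272934  0.66496235  0.66334083 -0.24266538] [0.54679908 0.44784247 0.32350593]
0.276 [321.90842865 344.46516059]
0.242 [321.93107208 298.95330166]
0.226 [321.94073269 279.55826252]
0.19 [321.96045954 239.99408408]
0.156 [321.97687652 207.10888428]
261 186
```

View pics/z2.png

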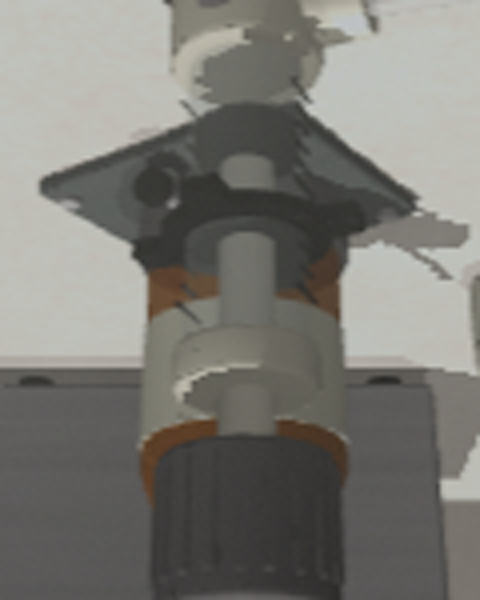

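The picture is upside down, with the head at the bottom. The seal is the dark band at zoom y≈105–160. The ring's near arc is at y≈190–215. I'll read its edges from the intensity profile on the axis columns.

```bash
python3 - <<'E'
from h import *
im=cv2.imread('pics/wrist2.png');g=cv2.cvtColor(im,cv2.COLOR_BGR2GRAY)
print(g[205:262:1,305:340:3].tolist().__str__().replace('], [','\n'))
c=im[206:262,285:365];c=cv2.convertScaleAbs(c,alpha=1.8,beta=-20)
cv2.imwrite('pics/z3.png',cv2.resize(c,(800,560),interpolation=cv2.INTER_CUBIC))
d=grab('wrist')
for z in(.178,.182,.186,.19,.194,.198):print(z,proj(d,[.546,.201,z])[1],'far',proj(d,[.546,.163,z])[1],'bar',proj(d,[.546,.1955,z])[1])
for z in(.162,.166,.17):print('seal',z,proj(d,[.546,.1945,z])[1],proj(d,[.546,.1945,z+.008])[1])
for z in (.240,.242,.244):print('head',z,proj(d,[.546,.2,z])[1])
print('cap',proj(d,[.546,.1975,.23])[1],proj(d,[.546,.1975,.222])[1])
E
```

```text
[[179, 166, 115, 112, 111, 110, 107, 105, 102, 101, 87, 129
181, 166, 111, 112, 110, 109, 107, 106, 104, 100, 91, 128
187, 166, 138, 111, 109, 109, 108, 104, 103, 101, 79, 127
190, 165, 157, 111, 110, 109, 107, 105, 102, 110, 99, 173
189, 169, 143, 111, 111, 108, 108, 104, 103, 117, 113, 176
189, 174, 120, 112, 110, 110, 107, 105, 118, 117, 146, 156
175, 172, 160, 111, 110, 101, 90, 100, 105, 101, 98, 126
187, 139, 167, 157, 80, 77, 74, 73, 84, 77, 66, 187
190, 128, 167, 114, 75, 73, 71, 70, 71, 75, 69, 191
188, 147, 145, 81, 75, 73, 72, 69, 67, 69, 73, 159
189, 168, 94, 77, 76, 73, 71, 69, 69, 67, 76, 87
188, 130, 77, 76, 75, 72, 72, 70, 68, 66, 61, 62
149, 79, 76, 75, 73, 73, 71, 69, 67, 66, 63, 63
81, 75, 75, 75, 74, 74, 71, 69, 68, 66, 75, 69
70, 80, 75, 75, 73, 73, 72, 69, 67, 69, 72, 71
72, 95, 74, 75, 75, 72, 72, 69, 69, 66, 67, 85
83, 94, 75, 75, 74, 72, 72, 70, 68, 66, 56, 93
92, 76, 73, 76, 73, 73, 71, 70, 68, 66, 60, 92
96, 82, 73, 73, 74, 73, 70, 67, 66, 65, 70, 83
84, 95, 74, 75, 73, 88, 89, 68, 68, 65, 72, 78
66, 97, 75, 74, 83, 112, 112, 101, 67, 66, 66, 91
61, 90, 74,
[... 1776 characters left out ...]
90, 66]]
0.178 215.99680609920503 far 236.6455494403338 bar 219.26480865871787
0.182 220.07495042840344 far 240.45452549630156 bar 223.30258614251542
0.186 224.21592796145973 far 244.3157978803254 bar 227.40149707635751
0.19 228.42109495096452 far 248.230363928959 bar 231.56283647853368
0.194 232.6918432331102 far 252.19924372234462 bar 235.78793263219535
0.198 237.02960121536546 far 256.2234806077562 bar 240.0781479834697
seal 0.162 204.3097088755524 211.96446724182135
seal 0.166 208.10908514564102 215.87701645698223
seal 0.17 211.96446724182135 219.84792359262772
head 0.24 287.4606045295626
head 0.242 290.05490895791746
head 0.244 292.67092438554585
cap 275.98798594697826 266.2898107470571
```

View pics/z3.png

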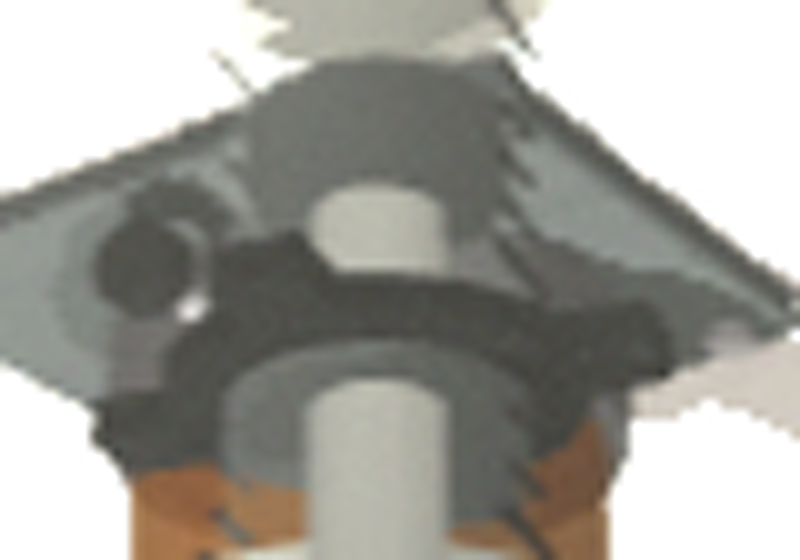

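Using the cap as reference (2.3 px bias), the seal edge is at z≈0.167 (head ≈0.243) and the ring at z≈0.194, so the head target is ≈0.270. Going back upright above the head.

send_rows --increments '[{"gripper": -1,"linear": [0,0,0.04],"delta_rot": [0.14,0,0]},{"gripper": -1,"linear": [0,0,0.08],"delta_rot": [0.28,0,0]},{"gripper": -1,"linear": [0,-0.03,0.08],"delta_rot": [0.42,0,0]},{"gripper": -1,"linear": [0,-0.07,0.08],"delta_rot": [0.56,0,0]},{"gripper": -1,"linear": [0.001,-0.11,0.08],"delta_rot": [0.7,0,0]},{"gripper": -1,"linear": [0.001,-0.119,0.07],"delta_rot": [0.7,0,0]},{"gripper": -1,"linear": [0.001,-0.119,0.06],"delta_rot": [0.7,0,0]},{"gripper": -1,"linear": [0.001,-0.119,0.06],"delta_rot": [0.7,0,0]}]'

```text
clock: 2.85
position: [0.5453, 0.1817, 0.3215]
ee_rot: [-0.0, 0.707, 0.707, 0.0]
contact_force: [0.6, 0.2, -0.5]
width: 0.0853
gripper_force: 0.0
```

send_rows --increments '[{"gripper": -1,"linear": [0,0,-0.02],"delta_rot": [0,0,0]},{"gripper": -1,"linear": [0,0,-0.04],"delta_rot": [0,0,0]},{"gripper": -1,"linear": [0,0,-0.06],"delta_rot": [0,0,0]},{"gripper": -1,"linear": [0,0,-0.075],"delta_rot": [0,0,0]},{"gripper": -1,"linear": [0,0,-0.084],"delta_rot": [0,0,0]},{"gripper": -1,"linear": [0,0,-0.084],"delta_rot": [0,0,0]}]'

```text
clock: 3.45
position: [0.5452, 0.1841, 0.236]
ee_rot: [-0.001, 0.706, 0.708, -0.001]
contact_force: [0.3, -1.1, 0.8]
width: 0.0856
gripper_force: 0.0
```

send_rows --increments '[{"gripper": 0.3,"linear": [0,0,0],"delta_rot": [0,0,0]},{"gripper": 1,"linear": [0,0,0],"delta_rot": [0,0,0]},{"gripper": 1,"linear": [0,0,0],"delta_rot": [0,0,0]},{"gripper": 1,"linear": [0,0,0],"delta_rot": [0,0,0]},{"gripper": 1,"linear": [0,0,0],"delta_rot": [0,0,0]},{"gripper": 1,"linear": [0,0,0],"delta_rot": [0,0,0]},{"gripper": 1,"linear": [0,0,0],"delta_rot": [0,0,0]},{"gripper": 1,"linear": [0,0,0],"delta_rot": [0,0,0]}]' --newtons 40

```text
clock: 4.25
position: [0.5461, 0.1821, 0.2374]
ee_rot: [-0.0, 0.707, 0.707, 0.0]
contact_force: [-1.4, 1.1, 0.3]
width: 0.0352
gripper_force: 40.2
```

send_rows --increments '[{"gripper": 1,"linear": [0,0,-0.004],"delta_rot": [0,0,0]},{"gripper": 1,"linear": [0,0,-0.008],"delta_rot": [0,0,0]},{"gripper": 1,"linear": [0,0,-0.011],"delta_rot": [0,0,0]},{"gripper": 1,"linear": [0,0,-0.011],"delta_rot": [0,0,0]}]'

```text
clock: 4.65
position: [0.5461, 0.1821, 0.2273]
ee_rot: [0.0, 0.707, 0.707, 0.0]
contact_force: [-1.7, 0.5, 6.6]
width: 0.0349
gripper_force: 41.1
```

send_rows --increments '[{"gripper": 1,"linear": [0,0,-0.001],"delta_rot": [0,0,0]},{"gripper": 1,"linear": [0,0,-0.002],"delta_rot": [0,0,0]},{"gripper": 1,"linear": [0,0,-0.002],"delta_rot": [0,0,0]}]'

```text
clock: 4.95
position: [0.5461, 0.1821, 0.2273]
ee_rot: [0.001, 0.707, 0.707, 0.001]
contact_force: [-5.4, -0.1, 14.8]
width: 0.0351
gripper_force: 41.9
```

On the stop: the tool stays at z=0.2273 while the force climbs to 15 N. Drawing up 38 mm.

send_rows --increments '[{"gripper": 1,"linear": [0,0,0],"delta_rot": [0,0,0]},{"gripper": 1,"linear": [0,0,0.008],"delta_rot": [0,0,0]},{"gripper": 1,"linear": [0,0,0.016],"delta_rot": [0,0,0]},{"gripper": 1,"linear": [0,0,0.024],"delta_rot": [0,0,0]},{"gripper": 1,"linear": [0,0,0.032],"delta_rot": [0,0,0]},{"gripper": 1,"linear": [0,0,0.038],"delta_rot": [0,0,0]},{"gripper": 1,"linear": [0,0,0.041],"delta_rot": [0,0,0]},{"gripper": 1,"linear": [0,0,0.041],"delta_rot": [0,0,0]}]'

```text
clock: 5.75
position: [0.5461, 0.1821, 0.2652]
ee_rot: [-0.0, 0.707, 0.707, -0.0]
contact_force: [0.8, 2.3, -4.5]
width: 0.0351
gripper_force: 40.4
```

```bash
python3 - <<'E'
from h import *
o=[]
for n in('scene','side'):
    d=grab(n)
    x,y=map(int,proj(d,[.546,.182,.21]));print(n,x-32,y-45)
    for z in(.19,.194,.198,.222,.23,.27):print(z,proj(d,[.546,.182,z]))
    o.append(cv2.resize(d['pixels'][y-45:y+45,x-32:x+32],(384,540),interpolation=cv2.INTER_CUBIC))
cv2.imwrite('pics/z4.png',np.hstack(o));s=get_state();print(s['position'],s['clock'],s['contact_force'],s['width'])
E
```

```text
scene 361 137
0.19 [392.99526425 188.81621357]
0.194 [393.18542029 187.55291629]
0.198 [393.37651676 186.28364848]
0.222 [394.54325948 178.54012879]
0.23 [394.94003775 175.90911306]
0.27 [396.98579363 162.36264304]
side 238 124
0.19 [271.03866591 175.25460677]
0.194 [270.98711463 174.09824542]
0.198 [270.93544334 172.93809308]
0.222 [270.6228855  165.89671482]
0.23 [270.51773165 163.51856671]
0.27 [269.98464768 151.38953926]
[0.54602533 0.18206605 0.26490016] 5.85 [ 1.00379254  2.5530543  -4.52822119] 0.03482539621654433
```

View pics/z4.png

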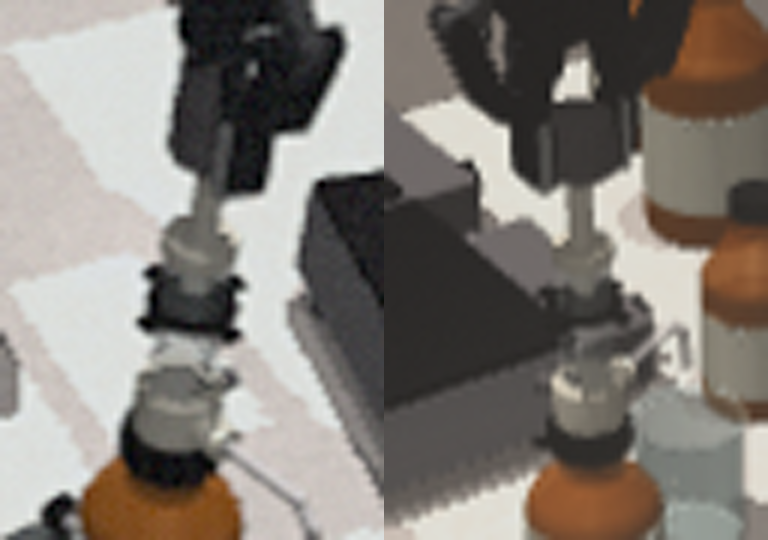

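The seal is now inside the ring, with its lower edge hidden behind the near arc. I'll cross-check the ring height from its near lower edge in both views, with the cap as reference.

```bash
python3 - <<'E'
from h import *
for n in('scene','side'):
    d=grab(n);g=cv2.cvtColor(d['pixels'],cv2.COLOR_BGR2GRAY)
    c=-d['R'].T@d['t'];u=np.array([c[0]-.546,c[1]-.182]);u/=np.linalg.norm(u)
    P=lambda r,z:proj(d,[.546+r*u[0],.182+r*u[1],z]).round(1)
    x=round(P(0,.194)[0]);print(n,x)
    for y in range(168,200): print(y,g[y,x-3:x+4].tolist())
    for z in(.188,.19,.192,.194,.196):print(z,'low',P(.019,z-.002),'farTop',P(-.019,z+.002),'innerTop',P(.0135,z+.002))
    print('cap near bottom',P(.0155,.222),'near top',P(.0155,.23),'far top',P(-.0155,.23))
E
```

```text
scene 393
168 [222, 224, 213, 156, 96, 84, 68]
169 [222, 224, 214, 149, 98, 101, 89]
170 [223, 224, 200, 121, 99, 107, 103]
171 [226, 229, 193, 105, 102, 108, 104]
172 [213, 213, 172, 106, 103, 107, 104]
173 [120, 93, 92, 98, 106, 105, 103]
174 [95, 101, 91, 94, 108, 108, 99]
175 [102, 99, 93, 98, 108, 106, 101]
176 [111, 97, 94, 99, 105, 108, 102]
177 [128, 111, 104, 101, 107, 106, 102]
178 [137, 129, 117, 116, 111, 106, 104]
179 [112, 133, 139, 143, 133, 111, 107]
180 [104, 107, 115, 131, 138, 126, 111]
181 [102, 105, 107, 112, 112, 109, 104]
182 [85, 89, 104, 109, 109, 105, 98]
183 [58, 86, 106, 108, 104, 96, 90]
184 [60, 92, 107, 112, 111, 101, 72]
185 [63, 85, 102, 106, 111, 83, 52]
186 [53, 58, 72, 77, 73, 63, 31]
187 [52, 54, 50, 53, 49, 53, 46]
188 [52, 57, 54, 56, 54, 54, 45]
189 [49, 51, 54, 57, 56, 50, 37]
190 [35, 36, 44, 48, 48, 35, 36]
191 [28, 12, 24, 26, 19, 14, 14]
192 [94, 77, 66, 56, 52, 48, 41]
193 [174, 157, 145, 121, 122, 109, 88]
194 [181, 185, 186, 172, 159, 155, 126]
195 [180, 177, 181, 184, 156, 145, 147]
196 [173, 179, 174, 179, 174, 146, 157]
197 [160, 162
[... 1407 characters left out ...]
[129, 127, 124, 120, 111, 110, 109]
193 [127, 125, 121, 118, 112, 109, 108]
194 [125, 124, 120, 115, 112, 109, 107]
195 [112, 114, 110, 112, 109, 102, 97]
196 [56, 80, 82, 96, 94, 77, 61]
197 [46, 48, 49, 49, 48, 48, 46]
198 [45, 45, 45, 45, 45, 45, 44]
199 [45, 45, 45, 45, 45, 45, 45]
0.188 low [271.2 179.8] farTop [270.9 171.9] innerTop [271.1 177.7]
0.19 low [271.2 179.2] farTop [270.9 171.4] innerTop [271.1 177.1]
0.192 low [271.2 178.7] farTop [270.8 170.8] innerTop [271.1 176.5]
0.194 low [271.2 178.1] farTop [270.8 170.2] innerTop [271.1 175.9]
0.196 low [271.1 177.5] farTop [270.8 169.6] innerTop [271.  175.3]
cap near bottom [270.7 168.6] near top [270.6 166.2] far top [270.4 160.9]
```

Both views put the ring at z≈0.194, and the seal edge is at 0.156+0.0377≈0.194. I'll hold briefly, then hand in.

send_rows --increments '[{"gripper": 1,"linear": [0,0,0],"delta_rot": [0,0,0]},{"gripper": 1,"linear": [0,0,0],"delta_rot": [0,0,0]},{"gripper": 1,"linear": [0,0,0],"delta_rot": [0,0,0]},{"gripper": 1,"linear": [0,0,0],"delta_rot": [0,0,0]},{"gripper": 1,"linear": [0,0,0],"delta_rot": [0,0,0]}]'

```text
clock: 6.45
position: [0.5461, 0.1821, 0.2653]
ee_rot: [-0.0, 0.707, 0.707, 0.0]
contact_force: [1.3, 1.8, -3.9]
width: 0.0353
gripper_force: 40.4
```

```bash
python3 -c "
from h import *
s=get_state();print(s['position'],s['gripper_force']);print(sign_off())"
```

```text
[0.54606324 0.18206711 0.26529131] 40.41852593421936
the job is handed in; nothing more can be done
None
```

I pressed the small dispenser's piston home, drew it up 38 mm and handed the job in with the head still gripped at 40 N; by my measurements the seal edge and pointer ring are both at about 194 mm, and the hand-in returned no verdict.

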